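Bin the red-dotted power modules and clamp the good ones

TASK

Four power modules lie in a row on the blue vise bed. Slide the two rejects, marked with a red dot, off the bed's far edge so that they lie flat in the red bin beside it, without lifting any module; then wind the red-knobbed crank clockwise until the jaw has closed the two good modules up tight, without gaps, against the fence, and let go of the crank. The good modules stay flat on the bed, and the other things on the bench are left alone.

Things in the scene. Friction and masses are not known exactly. Their poses are not given: they have to be found in the camera images.
- bed: blue vise bed fixed to the table, top 36 mm up. Origin on the table; the slab spans x -55 to 55, y -195 to 305 mm in its frame. +x: the bin side, away from the robot. Dark steel fence at the -y end (100 mm across, 36 mm above the bed top), inner face at y = -175 mm; crank near the +y end. The four modules lie in a row along y between fence and jaw, about 70 mm apart centre to centre
- jaw_face (a point): centre of the jaw's working face, 18 mm above the bed top; the jaw is a steel block 100 mm across, 22 mm thick, its top 37 mm above the bed top; it slides along the bed's y
- jaw (a joint): travel of the jaw towards the fence in m, geared to the crank: 200 mm per turn. At 0 the face is 320 mm from the fence face; the face-to-fence gap is 0.320 minus this; it is near 0.224 when closed on two modules. It stays where it is left
- crank (a joint): angle of the crank in rad; grows when wound clockwise seen from above, which closes the jaw (31.8 mm per rad; close to 7.04 rad when closed on two modules, a bit over one turn from the start)
- crank_axis (a point): point on the crank's upright axis, 80 mm above the table, fixed to the bed at its x = 0, y = +250 mm
- crank_grip (a point): middle of the red knob on the crank arm: upright cylinder, 26 mm diameter, from 57 to 103 mm above the table; this point is 83 mm up and 55 mm from the axis. The knob spins freely on its pin, so it can be held while it goes round; top of the crank arm below it 56 mm above the table
- bin: open red bin fixed to the table along the bed's far (+x) edge, 2 mm from it; 150 (own x) x 330 (own y) x 30 mm tall, walls 4 mm; its rim is 6 mm below the bed top; origin at the centre of its underside, axes parallel to the bed's
- bin_in (a point): centre of the bin's inner floor
- reject_a: REJECT: aluminium power-supply module with a black terminal strip along one short end, 100 (own x) x 48 (own y) x 34 mm tall, about 0.3 kg; origin at the centre of its underside; it lies loose on the bed with its length across the bed (own x roughly along the bed's x). A red disc, 32 mm across, is on its top
- reject_b: REJECT: aluminium power-supply module with a black terminal strip along one short end, 100 (own x) x 48 (own y) x 34 mm tall, about 0.3 kg; origin at the centre of its underside; it lies loose on the bed with its length across the bed (own x roughly along the bed's x). A red disc, 32 mm across, is on its top
- good_a: GOOD: aluminium power-supply module with a black terminal strip along one short end, 100 (own x) x 48 (own y) x 34 mm tall, about 0.3 kg; origin at the centre of its underside; it lies loose on the bed with its length across the bed (own x roughly along the bed's x). No disc on its top
- good_b: GOOD: aluminium power-supply module with a black terminal strip along one short end, 100 (own x) x 48 (own y) x 34 mm tall, about 0.3 kg; origin at the centre of its underside; it lies loose on the bed with its length across the bed (own x roughly along the bed's x). No disc on its top
- screwdriver: yellow-handled screwdriver, 170 mm long, lying on the table on the robot's side of the bed; origin at its underside; to be left alone
- tape: roll of blue tape, 68 mm across, 19 mm tall, lying on the table on the robot's side of the bed; origin at its underside; to be left alone
- phone: black phone, 145 x 70 x 9 mm, lying on the table to the right; origin at its underside; to be left alone
- duster: blue-and-metal spray can, 60 mm across, 160 mm tall, standing to the left; origin at its underside; to be left alone
- mouse: black computer mouse about 85 x 60 x 36 mm, on the table to the left; origin at its underside; to be left alone
- meter: yellow multimeter, 150 x 75 x 40 mm, lying on the table to the right; origin at its underside; to be left alone
Not all that is in view belongs to the job. Leave any orange or purple look-alike of the reject_a alone.

How it is judged:
By the outcome, as a careful person would: the job done as asked, in the order asked, and still so for the second after the job is handed in, with the robot touching nothing.
It also fails if it takes over 69 s, if anything falls off the work surface, if the arm or the gripper's body presses on something with over 40 N, if the wrist force passes 120 N, or if a joint passes its speed limit or range.

ROBOT

A 6-joint arm with a two-finger parallel gripper is mounted at the origin on the work surface. World frame = base frame: x ahead of the robot, y to its left, z up, the work surface at z = 0. Lengths are in m, angles in degrees, forces in N, time in s.
With the tool pointing down it reaches from about 0.375 to 0.9 m from the base axis. Payload 3.1 kg.
Tool frame: the origin (TCP) lies at the very end of the fingers, on their centre line; the grasp point (between the pads) lies 19 mm behind it; z points along the fingers, y is the direction in which the jaws open and shut (so a half turn about z gives the same grasp; the last joint's range is limited). The gripper opens to 87 mm and grips with 3 to 60 N. Pads are 19 mm wide; open, the fingers measure 117 mm over their backs; the gripper's body (75 mm by 190 mm) begins 51 mm behind the grasp point.
Start: joints at [66.32, 30.224, 82.088, -0, 67.689, -10.227], TCP at [0.145, 0.608, 0.223] pointing down, gripper open.
Joint ranges: [-176.69, 176.69], [-43.24, 126.21], [12.49, 139.97], [-82, 262], [0, 151.66], [-163.58, 163.58]. Speed limits (degrees/s): [159.86, 159.86, 180, 180, 180, 180].

INTERFACE

Orientations are given as a 3x3 rotation matrix whose columns are the frame's x, y, z axes.
In Python, from rig import readout, capture, camera_model, bot, spot_in, regions_of gives the robot as it stands.
- The arm moves only by the tool send_rows, never from a script. Its argument "moves" is a list that holds one entry, the list of rows, each a list of 7 numbers: the turn, a rotation vector about the tool's x, y, z in degrees, then the shift along the tool's x, y, z in cm, then the opening, from -1 (shut) to 1 (fully open). A call has exactly 5 rows; each row shifts and turns the commanded pose from where the row before left it, along the tool's axes as they then stand; what a row does not reach is not made up. A row lasts 1/10 s, in which the tool goes at most 50 mm and 8.59 degrees, less where a joint would pass 70% of its speed; a pose out of reach is approached as far as the arm can. A call with a gripper value outside its range is refused whole. The fingers move at their own pace and stop on an object; the grip force is fixed at half the most. Time passes only in rows, so rows that do not move let the fingers close, or fill a call up. It gives the time, the measured TCP pose, the force and the opening at its end, in the units of the state.
- readout.read_state(): the state, without advancing time (a new reading comes with each control period).
- capture(name): name is "scene" or "top" or "wrist"; returns the picture (384x512x3 uint8, blue, green, red); there is no depth.
- camera_model(name): a dict with "camera_matrix" (3x3 intrinsics, pixels), "pose" (4x4, takes a point from camera to world coordinates). Camera axes: x right, y up, looking along -z (the intrinsics and any distortion apply to the point x, -y, -z); pixel columns grow to the right and rows downward; lengths in m; the calibration is good to about 2 mm. The wrist camera is an equidistant fisheye: a pixel r from the principal point sees the ray r / f radians off the axis. A picture is of the moment at which its call begins: read the wrist's pose just before it. camera_model takes no time and is no camera call; for the wrist camera it gives the pose at the moment of the call.
- bot.hand_in(): hands the job in, once; it reports no verdict.
Trained networks look in the newest picture that a camera, given by its name, has taken for a name from the list of things; names that differ only in an ending like _2 or _b are one class to them, and where a whole thing is asked for, a point or a joint stands for the part that bears it (a point fixed in the world has none). Each returns a list of dicts, best first, with "p" (0 to 1); they miss things now and then, are a little off and sometimes report something else, mostly with a low value. They report only what shows in the picture. A call takes as long as a camera call. They do not tell look-alikes from the thing itself.
- spot_in(camera, thing): "location" ([x, y, z] in m, in world coordinates, good to about 4 mm: the middle of the surface that is visible of it).
- regions_of(camera, thing): "mask" (384x512 bool, what is visible of it).
The state is a dict: "time_s": time; "joint_positions": joint angles; "qvel": joint speeds; "tau": joint torques, N m; "position": TCP position; "tcp_rot": TCP orientation; "force": force on the tool from outside, world axes, zero at the start; "moment": the same for the moment, N m; "opening": opening from 0.0 (shut) to 1.0 (fully open).
Only numpy, scipy, OpenCV 4.12 (cv2) and the standard library are available. Lean on these libraries where they do the work, as an engineer would, in place of code of your own. Each camera call takes 0.05 s, during which the arm holds its last target. There are 200 camera calls.

## Working session

There is one attempt and no reset: what is moved stays moved. The work goes in short steps, Python scripts to look and compute and a tool call to move; the robot and the scene stay as the last step left them, time stands still between calls to the robot, and variables do not carry over. Pictures are saved under pics/ and viewed, about 8 in all and at most 12, crops included, and the job is handed in when it is done.

Besides the shell and the picture viewer there is one more tool, called after "Call:" by a JSON object that holds its "fn" and its "kwargs", one argument or row to a line. send_rows: Moves the arm, as the interface text tells. Its arguments: {"type":"object","properties":{"moves":{"type":"array","items":{"type":"array","items":{"type":"array","items":{"type":"number"}}}}},"required":["moves"]}

```bash
mkdir -p pics
python3 - <<'E'
from rig import *
import cv2,numpy as np
s=readout.read_state();print(s['time_s'],s['position'],s['tcp_rot'],s['opening'])
a=capture("scene");b=capture("top")
cv2.imwrite("pics/s1.png",a);cv2.imwrite("pics/t1.png",b)
for c in("top","scene"):
  print(c,camera_model(c)["pose"])
  for t in("reject_a","good_a","crank_grip","jaw_face","bed","bin","duster","meter"):
    r=spot_in(c,t)
    print(t,[(round(float(q["p"]),2),np.round(q["location"],3).tolist()) for q in r[:5]])
E
```

```text
0.0 [0.1450535  0.60716394 0.22155566] [[-9.72568614e-01  2.32614498e-01 -8.87217685e-04]
 [ 2.32615863e-01  9.72566567e-01 -2.03316841e-03]
 [ 3.89933810e-04 -2.18377669e-03 -9.99997540e-01]] 0.9981798281500142
top [[-5.39320353e-04  9.80968224e-01 -1.94167590e-01  2.45892027e-01]
 [-9.99975254e-01  8.32902995e-04  6.98550349e-03 -1.89721806e-02]
 [ 7.01427972e-03  1.94166553e-01  9.80943500e-01  1.37640578e+00]
 [ 0.00000000e+00  0.00000000e+00  0.00000000e+00  1.00000000e+00]]
reject_a [(0.97, [0.567, -0.438, 0.037]), (0.93, [0.539, 0.028, 0.074]), (0.83, [0.431, -0.515, 0.034]), (0.6, [0.539, -0.118, 0.069]), (0.46, [0.547, 0.085, 0.073])]
good_a [(0.76, [0.531, -0.043, 0.071]), (0.64, [0.54, -0.182, 0.071])]
crank_grip [(0.45, [0.512, 0.224, 0.103])]
jaw_face [(0.98, [0.55, 0.082, 0.076]), (0.54, [0.407, 0.104, 0.02])]
bed [(0.87, [0.548, 0.086, 0.039])]
bin [(0.64, [0.54, -0.178, 0.07]), (0.62, [0.681, -0.088, 0.005])]
duster [(0.97, [0.542, 0.43, 0.144])]
meter [(0.87, [0.61, -0.307, 0.033])]
scene [[ 0.76077735 -0.3772728   0.5280938   1.17678841]
 [ 0.648506    0.40974145 -0.64152311 -0.87209199]
 [ 0.0256473   0.83052825  0.55638569  0.78706158]
 [ 0.          0.          0.          1.        ]]
reject_a [(0.9, [0.55, 0.019, 0.068]), (0.75, [0.557, -0.123, 0.064]), (0.74, [0.581, -0.443, 0.031]), (0.59, [0.437, -0.499, 0.036]), (0.47, [0.675, -0.104, 0.002])]
good_a [(0.79, [0.548, -0.058, 0.069])]
crank_grip [(0.42, [0.518, 0.222, 0.085]), (0.25, [0.577, 0.072, 0.04])]
jaw_face [(0.76, [0.568, 0.071, 0.067]), (0.64, [0.559, 0.418, 0.09]), (0.51, [0.549, -0.054, 0.069])]
bed []
bin [(0.66, [0.676, -0.104, -0.001])]
duster [(0.61, [0.562, 0.42, 0.092])]
meter [(0.82, [0.624, -0.323, 0.035]), (0.28, [0.401, 0.094, 0.017])]
```

View pics/t1.png

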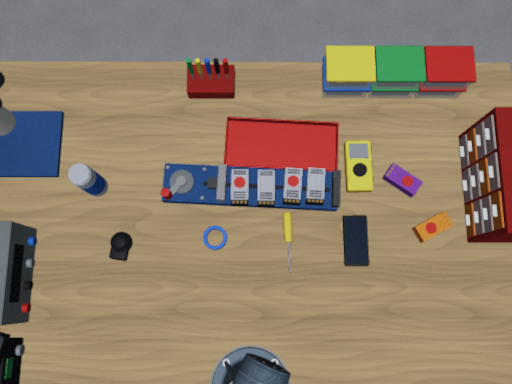

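View pics/s1.png

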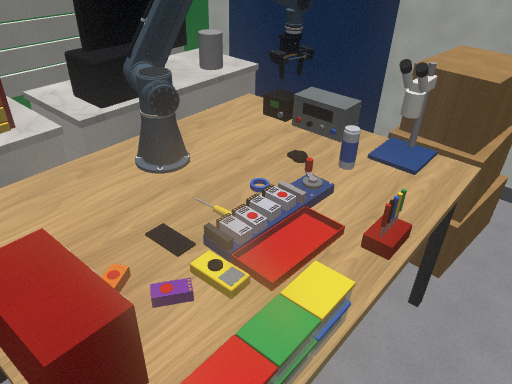

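The top view shows the row on the bed: reject (240,183), good (266,186), reject (293,182), good (316,185). The crank knob is at (166,194), with the bin on the far side. Possible confusions with a reject are the purple box (402,180) and the orange box (432,227), which are off the bed, and the two goods with no disc. I choose the two bed modules with red discs on white.

```bash
cat > h.py <<'E'
from rig import *
import cv2,numpy as np
def unproj(cam,px,z):
    m=camera_model(cam);K=np.array(m["camera_matrix"]);P=np.array(m["pose"])
    px=np.atleast_2d(np.float64(px));d=np.c_[(px[:,0]-K[0,2])/K[0,0],-(px[:,1]-K[1,2])/K[1,1],-np.ones(len(px))]@P[:3,:3].T
    return P[:3,3]+d*((z-P[2,3])/d[:,2])[:,None]
def proj(cam,X):
    m=camera_model(cam);K=np.array(m["camera_matrix"]);P=np.array(m["pose"])
    c=(np.atleast_2d(X)-P[:3,3])@P[:3,:3];return np.c_[K[0,2]+K[0,0]*c[:,0]/-c[:,2],K[1,2]-K[1,1]*c[:,1]/-c[:,2]]
E
python3 - <<'E'
from h import *
print(camera_model("top").keys(),camera_model("top")["camera_matrix"])
im=cv2.imread("pics/t1.png");b,g,r=[im[...,i].astype(int) for i in range(3)]
red=((r>120)&(g<80)&(b<80)).astype(np.uint8)
n,l,st,c=cv2.connectedComponentsWithStats(red)
for i in range(1,n):
  if 30<st[i,4]: print(st[i],c[i],np.round(unproj("top",c[i],.07),4))
blue=((b>90)&(r<60)&(b>g+30)).astype(np.uint8);blue[:,:150]=0;blue[:150]=0;blue[222:]=0;blue[:,345:]=0
ys,xs=np.nonzero(blue)
print("blue",xs.min(),xs.max(),ys.min(),ys.max())
rc=cv2.minAreaRect(np.c_[xs,ys].astype(np.float32));bx=cv2.boxPoints(rc);print(bx.tolist(),np.round(unproj("top",bx,.036),4))
ys,xs=np.nonzero(red*(np.arange(384)[:,None]<172)*(np.arange(384)[:,None]>110)*((np.arange(512)>200)&(np.arange(512)<345))[None])
bx=cv2.boxPoints(cv2.minAreaRect(np.c_[xs,ys].astype(np.float32)));print("bin",np.round(unproj("top",bx,.03),4))
cv2.imwrite("pics/c1.png",cv2.resize(im[110:220,150:350],None,fx=4,fy=4,interpolation=cv2.INTER_CUBIC))
E
```

```text
dict_keys(['camera_matrix', 'pose']) [[482.82631895   0.         260.15459477]
 [  0.         482.82631895 197.94902405]
 [  0.           0.           1.        ]]
[ 425   46   51   36 1746] [449.92038946  63.54352806] [[ 0.9061 -0.5841  0.07  ]]
[187  65  47  28 941] [210.38682253  80.5717322 ] [[0.8508 0.1156 0.07  ]]
[420  85  46   7 106] [440.48113208  89.18867925] [[ 0.8259 -0.5505  0.07  ]]
[ 495  107   17  126 1242] [505.87198068 155.84219002] [[ 0.626  -0.7206  0.07  ]]
[ 224  117  114   55 5151] [280.40496991 144.29353524] [[ 0.6588 -0.0855  0.07  ]]
[235 177  10  10  76] [239.26315789 181.86842105] [[0.5499 0.0297 0.07  ]]
[288 176  10  10  79] [292.69620253 180.58227848] [[ 0.5538 -0.1188  0.07  ]]
[402 176  10  10  73] [407.01369863 180.64383562] [[ 0.5539 -0.4372  0.07  ]]
[161 188   9   9  62] [164.85483871 192.14516129] [[0.5206 0.2348 0.07  ]]
[426 223  10  10  85] [430.62352941 227.37647059] [[ 0.4229 -0.494   0.07  ]]
[ 21 304   7   8  44] [ 23.97727273 307.47727273] [[0.2102 0.5933 0.07  ]]
blue 162 336 164 209
[[161.82220458984375, 200.47996520996094], [163.73977661132812, 162.95021057128906], [337.89825439453125, 171.8488311767578], [335.9806823730469, 209.3785858154297]] [[ 0.5037  0.2491  0.036 ]
 [ 0.6133  0.2479  0.036 ]
 [ 0.5876 -0.2512  0.036 ]
 [ 0.4785 -0.2423  0.036 ]]
bin [[ 0.6085  0.0768  0.03  ]
 [ 0.7571  0.0712  0.03  ]
 [ 0.739  -0.2605  0.03  ]
 [ 0.5909 -0.2481  0.03  ]]
```

View pics/c1.png

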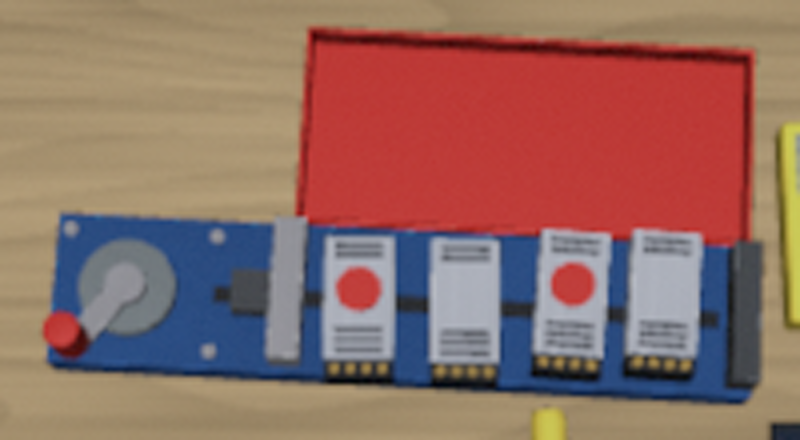

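Call:
{"fn": "send_rows", "kwargs": {
  "moves": [
    [[0,0,-5.2,0,0,0,-0.65],[0,0,-5.2,0,0,0,-0.65],[0,0,0,-2.5,-4.0,0,-0.65],[0,0,0,-2.5,-4.0,0,-0.65],[0,0,0,-2.5,-4.0,0,-0.65]]
  ]
}}

```text
time_s: 1.4
position: [0.2142, 0.4828, 0.2225]
tcp_rot: [[-0.999, 0.052, 0.0], [0.052, 0.999, 0.0], [-0.0, 0.0, -1.0]]
force: [0.4, -0.0, 0.2]
opening: 0.63
```

Call:
{"fn": "send_rows", "kwargs": {
  "moves": [
    [[0,0,0,-2.5,-4.0,0,-0.65],[0,0,0,-2.5,-4.0,0,-0.65],[0,0,0,-2.5,-4.0,0,-0.65],[0,0,0,-2.5,-4.0,0,-0.65],[0,0,0,-2.5,-4.0,0,-0.65]]
  ]
}}

```text
time_s: 1.9
position: [0.3288, 0.2761, 0.2229]
tcp_rot: [[-0.999, 0.053, 0.001], [0.053, 0.999, 0.0], [-0.001, 0.001, -1.0]]
force: [0.9, 0.7, 0.4]
opening: 0.212
```

Call:
{"fn": "send_rows", "kwargs": {
  "moves": [
    [[0,0,0,-2.5,-4.0,0,-0.65],[0,0,0,-2.5,-4.0,0,-0.65],[0,0,0,-2.5,-4.0,0,-0.65],[0,0,0,-2.5,-4.0,0,-0.65],[0,0,0,0,0,0,-0.65]]
  ]
}}

```text
time_s: 2.4
position: [0.4238, 0.108, 0.2232]
tcp_rot: [[-0.998, 0.061, 0.005], [0.061, 0.998, -0.002], [-0.005, -0.001, -1.0]]
force: [0.3, 0.2, 0.2]
opening: 0.174
```

Call:
{"fn": "send_rows", "kwargs": {
  "moves": [
    [[0,0,0,-1.6,-2.4,2,-0.65],[0,0,0,-1.6,-2.4,2,-0.65],[0,0,0,-1.6,-2.4,2,-0.65],[0,0,0,0,0,2,-0.65],[0,0,0,0,0,0,-0.65]]
  ]
}}

```text
time_s: 2.9
position: [0.4617, 0.0383, 0.1406]
tcp_rot: [[-0.999, 0.054, -0.006], [0.054, 0.999, 0.001], [0.006, 0.001, -1.0]]
force: [-0.7, 0.0, 0.2]
opening: 0.173
```

```bash
cat >> h.py <<'E'
c,s_=.9986,.0523
def bed(p): d=np.array(p)[:2]-[.543,-.054]; return np.array([c*d[0]-s_*d[1],s_*d[0]+c*d[1]])
def world(x,y): return np.array([.543+c*x+s_*y,-.054-s_*x+c*y])
def wproj(X):
    m=camera_model("wrist");K=np.array(m["camera_matrix"]);P=np.array(m["pose"])
    q=(np.atleast_2d(X)-P[:3,3])@P[:3,:3];q=q*[1,-1,-1]
    th=np.arctan2(np.hypot(q[:,0],q[:,1]),q[:,2]);ph=np.arctan2(q[:,1],q[:,0])
    return np.c_[K[0,2]+K[0,0]*th*np.cos(ph),K[1,2]+K[1,1]*th*np.sin(ph)]
def wunproj(px,z):
    m=camera_model("wrist");K=np.array(m["camera_matrix"]);P=np.array(m["pose"])
    u=(np.atleast_2d(np.float64(px))-K[:2,2])/[K[0,0],K[1,1]];th=np.hypot(*u.T);k=(np.sin(th)/th)[:,None]
    d=np.c_[u[:,0]*k[:,0],-u[:,1]*k[:,0],-np.cos(th)]@P[:3,:3].T
    return P[:3,3]+d*((z-P[2,3])/d[:,2])[:,None]
E
python3 - <<'E'
from h import *
s=readout.read_state();print(s['position'],bed(s['position']),s['force'])
w=capture("wrist");cv2.imwrite("pics/w1.png",cv2.resize(w,(800,600)))
r=((w[...,2]>110)&(w[...,1]<75)&(w[...,0]<75)).astype(np.uint8)
n,l,st,ct=cv2.connectedComponentsWithStats(r)
for i in range(1,n):
  if st[i,4]>60: print(st[i],ct[i],[bed(p).round(4) for p in wunproj(ct[i],.07)])
E
```

```text
[0.46174872 0.03829081 0.14063601] [-0.08596434  0.08791216] [-0.72742272  0.03053164  0.15797418]
[237 281  27   6 126] [249.69047619 283.94444444] [array([-0.0075,  0.0849])]
```

View pics/w1.png

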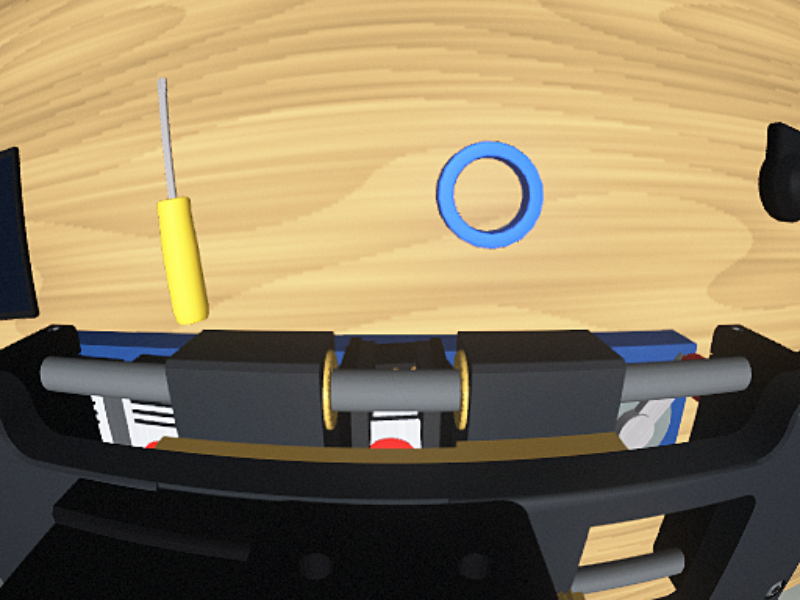

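The view between the fingers shows module reject_a's strip and disc centred (disc at about (395,443)), so the fingers line up to within 3 mm. The screwdriver and tape are clear. I'll descend and push.

Call:
{"fn": "send_rows", "kwargs": {
  "moves": [
    [[0,0,0,0,-0.3,2.4,-0.65],[0,0,0,0,0,2.4,-0.65],[0,0,0,0,0,2.4,-0.65],[0,0,0,0,0,2.2,-0.65],[0,0,0,0,0,0,-0.65]]
  ]
}}

```text
time_s: 3.45
position: [0.462, 0.0362, 0.0477]
tcp_rot: [[-0.999, 0.052, -0.003], [0.052, 0.999, 0.001], [0.004, 0.001, -1.0]]
force: [-0.9, 1.0, 0.8]
opening: 0.176
```

Call:
{"fn": "send_rows", "kwargs": {
  "moves": [
    [[0,0,0,-1.2,0,0,-0.65],[0,0,0,-1.2,0,0,-0.65],[0,0,0,-2,0,0,-0.65],[0,0,0,-2,0,0,-0.65],[0,0,0,-2,0,0,-0.65]]
  ]
}}

```text
time_s: 3.95
position: [0.5494, 0.0307, 0.0503]
tcp_rot: [[-0.999, 0.053, 0.002], [0.053, 0.999, -0.0], [-0.002, -0.0, -1.0]]
force: [-1.9, -0.6, 1.1]
opening: 0.174
```

Call:
{"fn": "send_rows", "kwargs": {
  "moves": [
    [[0,0,0,-2,0,0,-0.65],[0,0,0,-2,0,0,-0.65],[0,0,0,-2,0,0,-0.65],[0,0,0,-1.7,0,0,-0.65],[0,0,0,0,0,0,-0.65]]
  ]
}}

```text
time_s: 4.45
position: [0.6293, 0.026, 0.0509]
tcp_rot: [[-0.999, 0.053, 0.009], [0.053, 0.999, -0.001], [-0.009, -0.001, -1.0]]
force: [0.7, 0.3, -0.8]
opening: 0.177
```

Run:
```python
from h import *
s=readout.read_state();print(s['time_s'],s['position'],bed(s['position']),s['force'])
a=capture("scene");cv2.imwrite("pics/s2.png",cv2.resize(a[150:300,180:380],None,fx=4,fy=4,interpolation=cv2.INTER_CUBIC))
```

```text
4.45 [0.62933046 0.02598489 0.0509276 ] [0.08202639 0.084388  ] [ 0.65406395  0.32915059 -0.83807894]
```

View pics/s2.png

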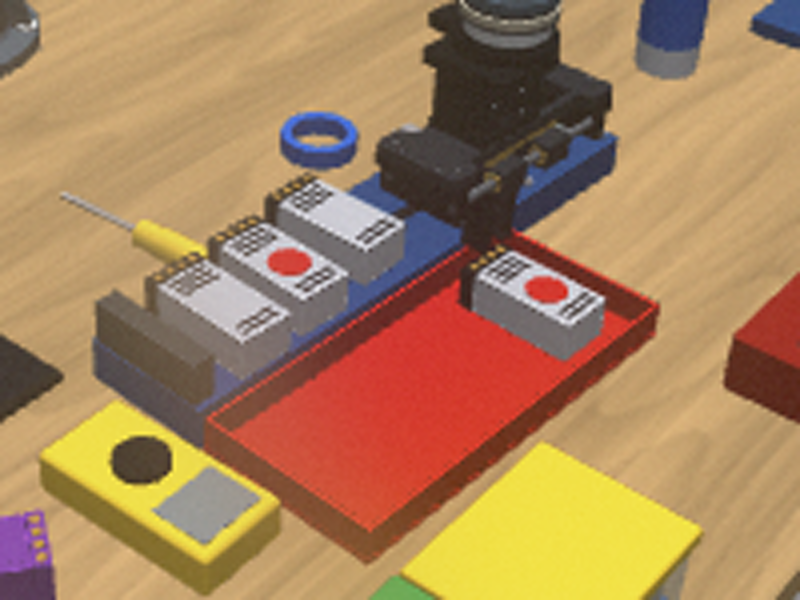

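reject_a lies flat in the bin (547,295) and the other three modules are undisturbed. Next is reject_b.

Call:
{"fn": "send_rows", "kwargs": {
  "moves": [
    [[0,0,0,0,0,-3,-0.65],[0,0,0,0,0,-3,-0.65],[0,0,0,0,0,-3,-0.65],[0,0,0,3,-2.7,0,-0.65],[0,0,0,3,-2.7,0,-0.65]]
  ]
}}

```text
time_s: 5.0
position: [0.5612, -0.0241, 0.1406]
tcp_rot: [[-0.999, 0.051, 0.004], [0.051, 0.999, -0.001], [-0.004, -0.001, -1.0]]
force: [-0.8, -0.7, -0.3]
opening: 0.173
```

Call:
{"fn": "send_rows", "kwargs": {
  "moves": [
    [[0,0,0,3,-2.7,0,-0.65],[0,0,0,3,-2.7,0,-0.65],[0,0,0,3,-2.7,0,-0.65],[0,0,0,1.5,-1.4,0,-0.65],[0,0,0,0,0,0,-0.65]]
  ]
}}

```text
time_s: 5.5
position: [0.4484, -0.1139, 0.1391]
tcp_rot: [[-0.998, 0.057, -0.002], [0.057, 0.998, 0.001], [0.002, 0.001, -1.0]]
force: [0.8, -0.1, 0.1]
opening: 0.173
```

Run:
```python
from h import *
s=readout.read_state();print(s['time_s'],s['position'],bed(s['position']),s['force'])
w=capture("wrist");cv2.imwrite("pics/w2.png",cv2.resize(w[150:320,100:412],None,fx=2.5,fy=2.5))
r=((w[...,2]>110)&(w[...,1]<75)&(w[...,0]<75)).astype(np.uint8)
n,l,st,ct=cv2.connectedComponentsWithStats(r)
for i in range(1,n):
  if st[i,4]>40: print(st[i],ct[i],[bed(p).round(4) for p in wunproj(ct[i],.07)])
```

```text
5.5 [ 0.4484236  -0.11391216  0.13914913] [-0.09131058 -0.06477463] [ 0.76556715 -0.11191984  0.12206709]
[395 333  11  25  53] [399.98113208 345.16981132] [array([0.0848, 0.1039])]
[381 335  13  26 106] [386.88679245 347.28301887] [array([0.0845, 0.0866])]
```

View pics/w2.png

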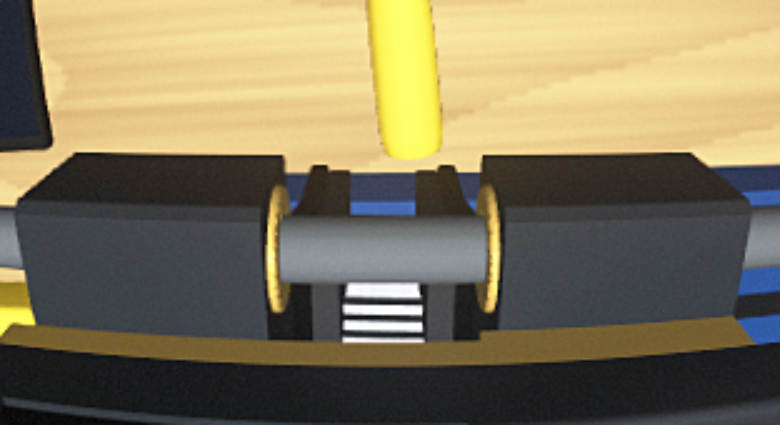

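The stripes of reject_b's top label are centred between the fingers at (382,310), and the screwdriver is behind and low. I'll push.

Call:
{"fn": "send_rows", "kwargs": {
  "moves": [
    [[0,0,0,-2.3,0,0,-0.65],[0,0,0,0,0,2.4,-0.65],[0,0,0,0,0,2.4,-0.65],[0,0,0,0,0,2.4,-0.65],[0,0,0,0,0,2,-0.65]]
  ]
}}

```text
time_s: 6.05
position: [0.4754, -0.1138, 0.0458]
tcp_rot: [[-0.999, 0.052, 0.001], [0.052, 0.999, -0.0], [-0.001, -0.0, -1.0]]
force: [-0.9, 1.1, 0.2]
opening: 0.173
```

Call:
{"fn": "send_rows", "kwargs": {
  "moves": [
    [[0,0,0,-0.5,0,0,-0.65],[0,0,0,-1.2,0,0,-0.65],[0,0,0,-1.8,0,0,-0.65],[0,0,0,-2,0,0,-0.65],[0,0,0,-2,0,0,-0.65]]
  ]
}}

```text
time_s: 6.55
position: [0.5511, -0.1184, 0.0483]
tcp_rot: [[-0.999, 0.052, 0.001], [0.052, 0.999, -0.001], [-0.001, -0.001, -1.0]]
force: [-3.7, -0.2, 1.7]
opening: 0.177
```

Call:
{"fn": "send_rows", "kwargs": {
  "moves": [
    [[0,0,0,-2,0,0,-0.65],[0,0,0,-2,0,0,-0.65],[0,0,0,-2,0,0,-0.65],[0,0,0,-1.3,0,0,-0.65],[0,0,0,0,0,0,-0.65]]
  ]
}}

```text
time_s: 7.05
position: [0.6267, -0.123, 0.0489]
tcp_rot: [[-0.999, 0.052, 0.007], [0.052, 0.999, -0.003], [-0.007, -0.002, -1.0]]
force: [0.1, -0.4, 0.1]
opening: 0.175
```

Run:
```python
from h import *
s=readout.read_state();print(s['time_s'],s['position'],bed(s['position']),s['force'])
a=capture("scene");cv2.imwrite("pics/s3.png",cv2.resize(a[150:300,180:380],None,fx=4,fy=4,interpolation=cv2.INTER_CUBIC))
```

```text
7.05 [ 0.62674493 -0.12297245  0.04887199] [ 0.08723494 -0.06449603] [ 0.07531892 -0.4079367   0.12114631]
```

View pics/s3.png

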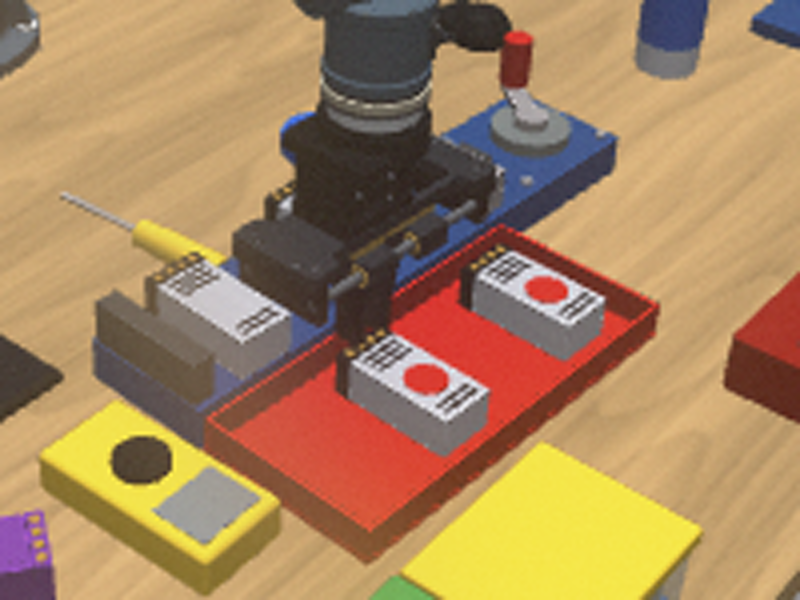

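Both rejects are flat in the bin. Next is the crank. I'll compute the knob position while retreating upwards.

Call:
{"fn": "send_rows", "kwargs": {
  "moves": [
    [[0,0,0,0,0,-3,0],[0,0,0,0,0,-4,1],[0,0,0,0,0,-4,1],[0,0,0,2.5,4,0,1],[0,0,0,2.5,4,0,1]]
  ]
}}

```text
time_s: 7.6
position: [0.5771, -0.0402, 0.1592]
tcp_rot: [[-0.998, 0.056, 0.005], [0.056, 0.998, -0.001], [-0.005, -0.001, -1.0]]
force: [0.3, 1.1, 0.4]
opening: 0.542
```

Run:
```python
from h import *
s=readout.read_state();print(s['time_s'],s['position'],bed(s['position']))
print("axis",world(0,.25))
for z in(.083,.095,.103):
  p=unproj("top",[164.85,192.15],z)[0];b=bed(p);print(z,p,b,b-[0,.25],np.hypot(*(b-[0,.25])))
im=cv2.imread("pics/s1.png");b_,g,r=[im[...,i].astype(int) for i in range(3)]
m=((r>120)&(g<80)&(b_<80)).astype(np.uint8);m[:,:290]=0;m[:,330:]=0;m[:140]=0;m[190:]=0
ys,xs=np.nonzero(m);print(xs.mean(),ys.mean(),len(xs));b=bed(unproj("scene",[xs.mean(),ys.mean()],.081)[0]);print("scene",b-[0,.25])
for t in("crank_grip",):
  capture("top");print([(q["p"],bed(q["location"])-[0,.25]) for q in spot_in("top",t)][:2])
```

```text
7.6 [ 0.57709991 -0.04022865  0.15919736] [0.03333192 0.0155355 ]
axis [0.556075 0.19565 ]
0.083 [0.51784628 0.23233046 0.083     ] [-0.04009359  0.28461406] [-0.04009359  0.03461406] 0.05296818523578515
0.095 [0.51532314 0.22999892 0.095     ] [-0.04249126  0.28215382] [-0.04249126  0.03215382] 0.053285787631238056
0.103 [0.51364104 0.22844455 0.103     ] [-0.04408971  0.28051366] [-0.04408971  0.03051366] 0.053618893584449205
309.1666666666667 159.05555555555554 18
scene [-0.06405386  0.06583313]
[(0.16, array([ 0.0147046 , -0.31471745]))]
```

Call:
{"fn": "send_rows", "kwargs": {
  "moves": [
    [[0,0,0,1.3,4.5,0,1],[0,0,0,1.3,4.5,0,1],[0,0,0,1.3,4.5,0,1],[0,0,0,1.3,4.5,0,1],[0,0,0,1.3,4.5,0,1]]
  ]
}}

```text
time_s: 8.2
position: [0.5229, 0.1895, 0.1572]
tcp_rot: [[-0.999, 0.054, 0.001], [0.054, 0.999, -0.0], [-0.001, -0.0, -1.0]]
force: [0.6, 0.1, 0.7]
opening: 0.987
```

Call:
{"fn": "send_rows", "kwargs": {
  "moves": [
    [[0,0,0,1.2,4.4,0,1],[0,0,0,0,0,1,1],[0,0,0,0,0,1,1],[0,0,0,0,0,0,1],[0,0,0,0,0,0,1]]
  ]
}}

```text
time_s: 8.7
position: [0.5141, 0.2311, 0.1362]
tcp_rot: [[-0.998, 0.055, -0.001], [0.055, 0.998, -0.001], [0.001, -0.001, -1.0]]
force: [-0.1, -0.5, -0.3]
opening: 1.003
```

Run:
```python
from h import *
s=readout.read_state();print(s['time_s'],s['position'],bed(s['position'])-[0,.25],s['opening'])
w=capture("wrist");a=capture("scene")
w=w.copy()
for p in wproj([[*world(-.0435,.284),.103],[*world(0,.25),.056]]): cv2.circle(w,tuple(int(v) for v in p),3,(0,255,0),1)
cv2.imwrite("pics/w3.png",np.vstack([cv2.resize(w[150:350,100:412],(800,400))[:,:],cv2.resize(a[100:200,230:430],(400,200)).repeat(1,0).repeat(2,1)]))
```

```text
8.7 [0.51409021 0.2311402  0.13615355] [-0.04378215  0.03322902] 1.0028449128929646
```

View pics/w3.png

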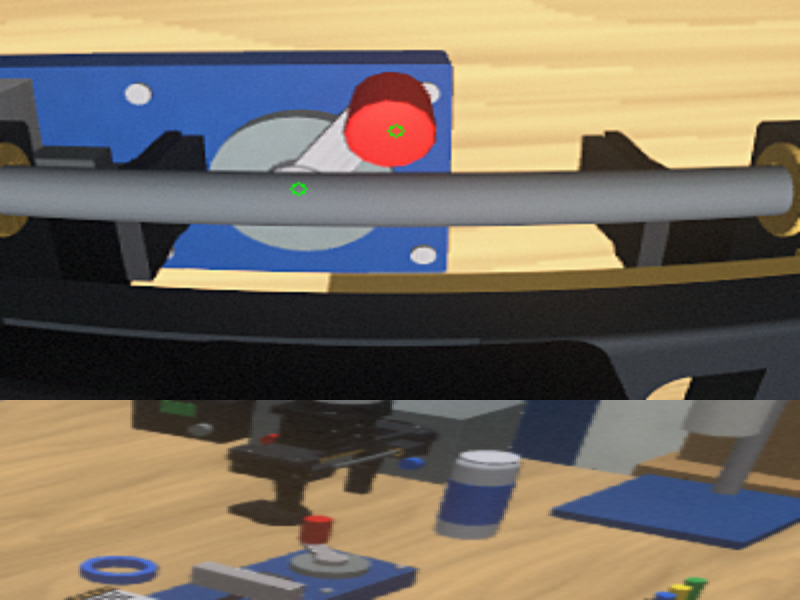

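The projected knob top (395,130) falls on the red knob, within about 2 mm. I'll descend and grip.

Call:
{"fn": "send_rows", "kwargs": {
  "moves": [
    [[0,0,0,0,0,2.4,1],[0,0,0,0,0,2.4,1],[0,0,0,0,0,2.4,1],[0,0,0,0,0,0,1],[0,0,0,0,0,0,-1]]
  ]
}}

```text
time_s: 9.3
position: [0.5143, 0.232, 0.0648]
tcp_rot: [[-0.999, 0.054, -0.0], [0.054, 0.999, -0.0], [0.0, -0.0, -1.0]]
force: [0.1, -0.4, -0.1]
opening: 0.965
```

Call:
{"fn": "send_rows", "kwargs": {
  "moves": [
    [[0,0,0,0,0,0,-1],[0,0,0,0,0,0,-1],[0,0,0,0,0,0,-1],[0,0,0,0,0,0,-1],[0,0,0,0,0,0,-1]]
  ]
}}

```text
time_s: 9.8
position: [0.514, 0.2328, 0.0649]
tcp_rot: [[-0.999, 0.053, 0.001], [0.053, 0.999, 0.0], [-0.001, 0.0, -1.0]]
force: [-0.5, -1.2, 0.2]
opening: 0.534
```

Run:
```python
from h import *
s=readout.read_state();b=bed(s['position'])-[0,.25];print(s['time_s'],s['position'],b,np.hypot(*b),s['opening'],s['force'])
a0=np.arctan2(b[1],b[0]);d=-np.radians(15)
for i in range(26):
  a=a0+d*i;v=.055*(np.array([np.cos(a+d),np.sin(a+d)])-[np.cos(a),np.sin(a)])*100
  print(i,round(-v[0],2),round(v[1],2))
```

```text
9.8 [0.51404521 0.2327587  0.06492965] [-0.04391173  0.0348429 ] 0.056055934408395874 0.5342713259327567 [-0.49066574 -1.18345943  0.19358312]
0 -1.03 1.0
1 -1.25 0.7
2 -1.39 0.35
3 -1.44 -0.02
4 -1.38 -0.39
5 -1.23 -0.74
6 -1.0 -1.03
7 -0.7 -1.25
8 -0.35 -1.39
9 0.02 -1.44
10 0.39 -1.38
11 0.74 -1.23
12 1.03 -1.0
13 1.25 -0.7
14 1.39 -0.35
15 1.44 0.02
16 1.38 0.39
17 1.23 0.74
18 1.0 1.03
19 0.7 1.25
20 0.35 1.39
21 -0.02 1.44
22 -0.39 1.38
23 -0.74 1.23
24 -1.03 1.0
25 -1.25 0.7
```

Call:
{"fn": "send_rows", "kwargs": {
  "moves": [
    [[0,0,0,0,0,0,-1],[0,0,0,0,0,0,-1],[0,0,0,0,0,0,-1],[0,0,0,0,0,0,-1],[0,0,0,0,0,0,-1]]
  ]
}}

```text
time_s: 10.3
position: [0.5138, 0.2323, 0.0645]
tcp_rot: [[-0.999, 0.053, -0.0], [0.053, 0.999, -0.001], [0.0, -0.001, -1.0]]
force: [-0.9, -1.9, 0.8]
opening: 0.294
```

Call:
{"fn": "send_rows", "kwargs": {
  "moves": [
    [[0,0,0,-0.5,0.5,0,-1],[0,0,0,-0.5,0.5,0,-1],[0,0,0,0,0,0,-1],[0,0,0,0,0,0,-1],[0,0,0,0,0,0,-1]]
  ]
}}

```text
time_s: 10.8
position: [0.5258, 0.2424, 0.0646]
tcp_rot: [[-0.999, 0.053, 0.003], [0.053, 0.999, 0.0], [-0.003, 0.001, -1.0]]
force: [3.3, -2.5, -1.8]
opening: 0.29
```

Call:
{"fn": "send_rows", "kwargs": {
  "moves": [
    [[0,0,0,-1.25,0.7,0,-1],[0,0,0,-1.39,0.35,0,-1],[0,0,0,-1.44,-0.02,0,-1],[0,0,0,-1.38,-0.39,0,-1],[0,0,0,0,0,0,-1]]
  ]
}}

```text
time_s: 11.3
position: [0.5801, 0.2444, 0.0645]
tcp_rot: [[-0.999, 0.054, -0.0], [0.054, 0.999, -0.001], [0.0, -0.001, -1.0]]
force: [0.2, -3.6, 1.9]
opening: 0.291
```

Run:
```python
from h import *
s=readout.read_state();b=bed(s['position'])-[0,.25];print(s['time_s'],b,np.hypot(*b),np.degrees(np.arctan2(b[1],b[0])),s['opening'],s['force'])
```

```text
11.3 [0.02146881 0.0499338 ] 0.05435341857893691 66.73492837596947 0.2907113634395705 [ 0.22883986 -3.59853102  1.8613855 ]
```

Call:
{"fn": "send_rows", "kwargs": {
  "moves": [
    [[0,0,0,-1.23,-0.74,0,-1],[0,0,0,-1.0,-1.03,0,-1],[0,0,0,-0.7,-1.25,0,-1],[0,0,0,-0.35,-1.39,0,-1],[0,0,0,0.02,-1.44,0,-1]]
  ]
}}

```text
time_s: 11.8
position: [0.6088, 0.1846, 0.0645]
tcp_rot: [[-0.999, 0.054, -0.0], [0.054, 0.999, 0.001], [0.0, 0.001, -1.0]]
force: [-4.4, 3.4, 2.8]
opening: 0.29
```

Call:
{"fn": "send_rows", "kwargs": {
  "moves": [
    [[0,0,0,0.39,-1.38,0,-1],[0,0,0,0.74,-1.23,0,-1],[0,0,0,1.03,-1.0,0,-1],[0,0,0,1.25,-0.7,0,-1],[0,0,0,0,0,0,-1]]
  ]
}}

```text
time_s: 12.3
position: [0.5709, 0.1429, 0.0646]
tcp_rot: [[-0.999, 0.054, -0.001], [0.054, 0.999, -0.001], [0.001, -0.001, -1.0]]
force: [-1.8, 1.5, 0.5]
opening: 0.291
```

Run:
```python
from h import *
s=readout.read_state();b=bed(s['position'])-[0,.25];print(s['time_s'],b,np.hypot(*b),np.degrees(np.arctan2(b[1],b[0])),s['opening'],s['force'])
a=capture("scene");cv2.imwrite("pics/s4.png",cv2.resize(a[150:300,180:380],None,fx=4,fy=4,interpolation=cv2.INTER_CUBIC))
```

```text
12.3 [ 0.01753896 -0.05194641] 0.054827406224950095 -71.34348873372213 0.29111817498926995 [-1.80946947  1.46138412  0.5365373 ]
```

View pics/s4.png

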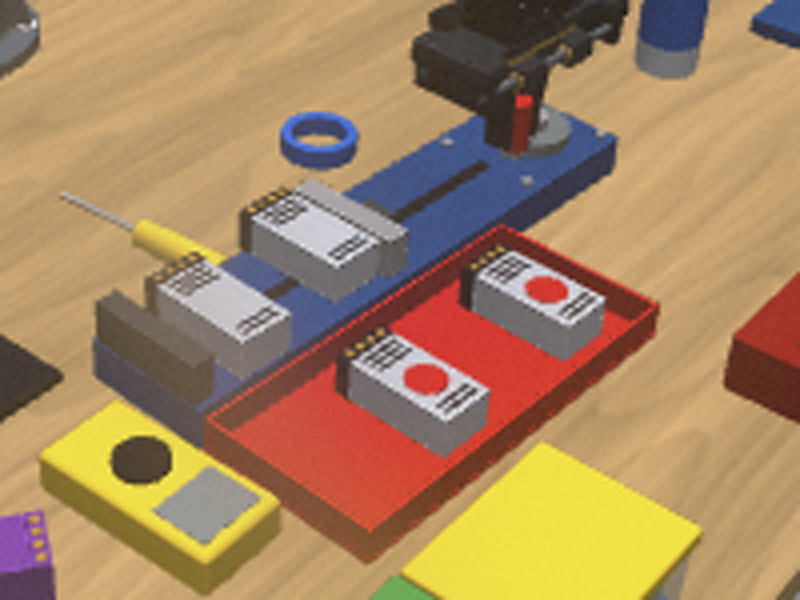

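The jaw is pushing the first good module flat along the bed. I'll continue.

Call:
{"fn": "send_rows", "kwargs": {
  "moves": [
    [[0,0,0,1.39,-0.35,0,-1],[0,0,0,1.44,0.02,0,-1],[0,0,0,1.38,0.39,0,-1],[0,0,0,1.23,0.74,0,-1],[0,0,0,1.0,1.03,0,-1]]
  ]
}}

```text
time_s: 12.85
position: [0.5095, 0.1642, 0.0646]
tcp_rot: [[-0.999, 0.053, 0.001], [0.053, 0.999, -0.003], [-0.001, -0.003, -1.0]]
force: [0.7, -3.4, -1.0]
opening: 0.291
```

Call:
{"fn": "send_rows", "kwargs": {
  "moves": [
    [[0,0,0,0.7,1.25,0,-1],[0,0,0,0.35,1.39,0,-1],[0,0,0,0,0.72,0,-1],[0,0,0,0,0.72,0,-1],[0,0,0,0,0,0,-1]]
  ]
}}

```text
time_s: 13.35
position: [0.5014, 0.2088, 0.0645]
tcp_rot: [[-0.999, 0.053, 0.001], [0.053, 0.999, 0.001], [-0.001, 0.001, -1.0]]
force: [-0.6, 3.1, 0.6]
opening: 0.288
```

Run:
```python
from h import *
s=readout.read_state();b=bed(s['position'])-[0,.25];a0=np.arctan2(b[1],b[0]);print(s['time_s'],b,np.hypot(*b),np.degrees(a0),s['opening'],s['force'])
d=-np.radians(5)
for i in range(12):
  a=a0+d*i;v=.055*(np.array([np.cos(a+d),np.sin(a+d)])-[np.cos(a),np.sin(a)])*100
  print(i,round(-v[0],2),round(v[1],2))
```

```text
13.35 [-0.05529762  0.01026005] 0.05624140058314956 169.48873822044217 0.2883895568716502 [-0.55574979  3.06228244  0.59715963]
0 -0.11 0.47
1 -0.15 0.46
2 -0.19 0.44
3 -0.23 0.42
4 -0.26 0.4
5 -0.3 0.38
6 -0.33 0.35
7 -0.36 0.32
8 -0.38 0.29
9 -0.41 0.25
10 -0.43 0.22
11 -0.44 0.18
```

Call:
{"fn": "send_rows", "kwargs": {
  "moves": [
    [[0,0,0,-0.14,0.47,0,-1],[0,0,0,-0.18,0.46,0,-1],[0,0,0,-0.22,0.44,0,-1],[0,0,0,-0.25,0.42,0,-1],[0,0,0,0,0,0,-1]]
  ]
}}

```text
time_s: 13.85
position: [0.5089, 0.2257, 0.0645]
tcp_rot: [[-0.999, 0.054, -0.002], [0.054, 0.999, 0.001], [0.002, 0.001, -1.0]]
force: [-4.4, 0.9, 3.9]
opening: 0.292
```

Call:
{"fn": "send_rows", "kwargs": {
  "moves": [
    [[0,0,0,-0.26,0.4,0,-1],[0,0,0,-0.3,0.38,0,-1],[0,0,0,0,0,0,-1],[0,0,0,0,0,0,-1],[0,0,0,0,0,0,-1]]
  ]
}}

```text
time_s: 14.35
position: [0.5148, 0.2332, 0.0645]
tcp_rot: [[-0.999, 0.054, -0.001], [0.054, 0.999, 0.002], [0.001, 0.001, -1.0]]
force: [-4.2, 1.7, 3.1]
opening: 0.292
```

Run:
```python
from h import *
s=readout.read_state();b=bed(s['position'])-[0,.25];a0=np.arctan2(b[1],b[0]);print(s['time_s'],b,np.hypot(*b),np.degrees(a0),s['opening'],s['force'])
a=capture("scene");cv2.imwrite("pics/s5.png",cv2.resize(a[180:270,190:310],None,fx=6,fy=6,interpolation=cv2.INTER_CUBIC))
```

```text
14.35 [-0.04316284  0.03531642] 0.05576988250493872 140.70950276015304 0.2919857692384028 [-4.22728134  1.71598593  3.08090497]
```

View pics/s5.png

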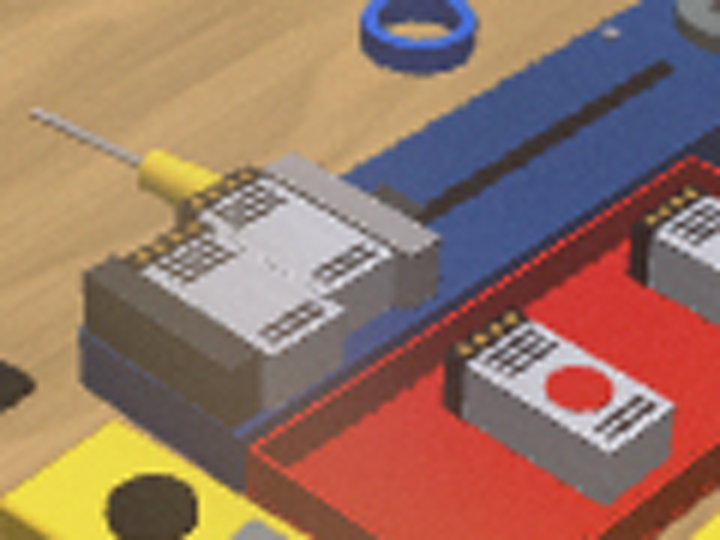

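The row looks nearly closed. I'll creep on until the force rises.

Call:
{"fn": "send_rows", "kwargs": {
  "moves": [
    [[0,0,0,-0.13,0.14,0,-1],[0,0,0,-0.13,0.14,0,-1],[0,0,0,0,0,0,-1],[0,0,0,0,0,0,-1],[0,0,0,0,0,0,-1]]
  ]
}}

```text
time_s: 14.9
position: [0.5167, 0.2352, 0.0645]
tcp_rot: [[-0.999, 0.054, -0.003], [0.054, 0.999, 0.0], [0.003, 0.0, -1.0]]
force: [-6.0, -0.5, 3.4]
opening: 0.289
```

Call:
{"fn": "send_rows", "kwargs": {
  "moves": [
    [[0,0,0,-0.13,0.13,0,-1],[0,0,0,-0.14,0.13,0,-1],[0,0,0,0,0,0,-1],[0,0,0,0,0,0,-1],[0,0,0,0,0,0,-1]]
  ]
}}

```text
time_s: 15.4
position: [0.5168, 0.2354, 0.0644]
tcp_rot: [[-0.999, 0.052, -0.009], [0.052, 0.999, -0.004], [0.009, -0.004, -1.0]]
force: [-8.9, -6.6, 8.9]
opening: 0.292
```

Call:
{"fn": "send_rows", "kwargs": {
  "moves": [
    [[0,0,0,-0.2,0.18,0,-1],[0,0,0,0,0,0,-1],[0,0,0,0,0,0,-1],[0,0,0,0.15,-0.13,0,-1],[0,0,0,0.15,-0.13,0,-1]]
  ]
}}

```text
time_s: 15.9
position: [0.5167, 0.2353, 0.0644]
tcp_rot: [[-0.999, 0.053, -0.007], [0.053, 0.999, -0.002], [0.007, -0.003, -1.0]]
force: [-6.0, -1.5, 5.9]
opening: 0.288
```

Call:
{"fn": "send_rows", "kwargs": {
  "moves": [
    [[0,0,0,0,0,0,-1],[0,0,0,0,0,0,1],[0,0,0,0,0,0,1],[0,0,0,0,0,0,1],[0,0,0,0,0,0,1]]
  ]
}}

```text
time_s: 16.4
position: [0.5213, 0.237, 0.0646]
tcp_rot: [[-0.999, 0.053, 0.002], [0.053, 0.999, 0.001], [-0.002, 0.001, -1.0]]
force: [-0.4, -0.4, -0.0]
opening: 0.566
```

Call:
{"fn": "send_rows", "kwargs": {
  "moves": [
    [[0,0,0,0,0,0,1],[0,0,0,0,0,0,1],[0,0,0,0,0,0,1],[0,0,0,0,0,0,1],[0,0,0,0,0,0,1]]
  ]
}}

```text
time_s: 16.9
position: [0.5201, 0.2366, 0.0645]
tcp_rot: [[-0.999, 0.053, -0.0], [0.053, 0.999, 0.0], [0.0, 0.0, -1.0]]
force: [-0.2, 0.7, -0.0]
opening: 0.975
```

Released. I'll lift clear, move back to the robot's side and check.

Call:
{"fn": "send_rows", "kwargs": {
  "moves": [
    [[0,0,0,0,0,-3,1],[0,0,0,0,0,-4,1],[0,0,0,0,0,-4,1],[0,0,0,0,0,-4,1],[0,0,0,2,3,0,1]]
  ]
}}

```text
time_s: 17.4
position: [0.508, 0.2667, 0.2208]
tcp_rot: [[-0.998, 0.058, 0.015], [0.058, 0.998, 0.003], [-0.015, 0.004, -1.0]]
force: [0.9, 0.5, -0.1]
opening: 1.001
```

Call:
{"fn": "send_rows", "kwargs": {
  "moves": [
    [[0,0,0,4,2,0,1],[0,0,0,4,2,0,1],[0,0,0,4,2,0,1],[0,0,0,0,0,0,1],[0,0,0,0,0,0,1]]
  ]
}}

```text
time_s: 17.9
position: [0.3845, 0.3344, 0.2148]
tcp_rot: [[-0.999, 0.051, 0.001], [0.051, 0.999, -0.0], [-0.001, 0.0, -1.0]]
force: [0.7, -0.7, 1.0]
opening: 0.998
```

Run:
```python
from h import *
s=readout.read_state();print(s['time_s'],s['position'],s['force'],s['opening'])
a=capture("top");b=capture("scene")
cv2.imwrite("pics/f.png",np.hstack([cv2.resize(a[140:220,155:345],(400,168)).repeat(1,0),cv2.resize(b[150:300,180:380],(400,168))]) if 0 else np.vstack([cv2.resize(a[140:220,155:345],(700,295),interpolation=cv2.INTER_CUBIC),cv2.resize(b[165:285,180:460],(700,300),interpolation=cv2.INTER_CUBIC)]))
```

```text
17.9 [0.38445743 0.33437516 0.21481864] [ 0.67972642 -0.74852621  1.04606743] 0.997553718465379
```

View pics/f.png

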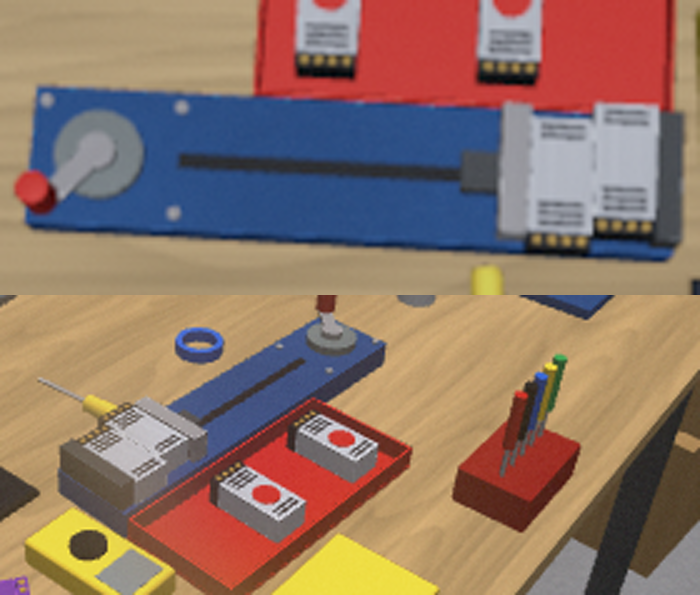

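The pictures show fence, module, module and jaw touching with no visible gap. Both rejects are flat in the bin and the gripper is clear.

```bash
python3 -c "
from rig import bot
print(bot.hand_in())"
```

```text
the job is handed in; nothing more can be done
None
```

The job is done and handed in at about 18 s, well inside the 69 s limit.

- **Rejects:** I slid both off the far edge with two-finger pushes and lifted nothing. The last pictures show both lying flat in the bin.
- **Crank:** I gripped the knob and wound it clockwise about 365°. At the end, moving the target about 3.7 mm further shifted the knob only about 0.2 mm, with the force rising to about 14 N, so I took the jaw as closed. I then let go and retreated.
- **Last checks:** The final top and scene views show the fence, both good modules and the jaw touching with no visible gap. The two modules are flat on the bed but offset from each other across it by about 1 to 2 cm. The screwdriver, tape and meter in those views look untouched; I did not re-check the other things on the bench.
- **What disagreed:** The scene-camera estimate of the knob was about 4 cm off and one network reading of it (0.16) was wrong. I used the top-camera value, and the wrist view confirmed it.
- **Not measured:** I had no direct reading of the jaw position, so the tight closing rests on the stall and the pictures.

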